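Turn the drum carousel and take out the green-capped sanding drum

TASK

At the orthopaedic workshop bench, turn the carousel until the sanding drum with the green cap stands at the yellow pointer, and let go of the carousel. Then lift that drum out there and set it down upright in the blue tray, without dropping it. The other drums stay in their bays.

Things in the scene. Friction and masses are not known exactly. Their poses are not given: they have to be found in the camera images.
- platter: Turning carousel: level aluminium disc, 276 mm across, top 40 mm above the bench. Origin on its vertical turning axis, 10 mm below the disc's top. Turns both ways, over 170 degrees each way; light friction (0.03 N m), stays where left. Six bays 60 degrees apart, centres 105 mm from the axis, the first on its -x axis: black rims 46 mm inside, 52 mm outside, 6 mm high. Four hold a drum.
- knob (a point): Centre of the black bar knob fixed on top of the carousel, on the turning axis, to turn it by: 62 mm long along this point's x axis, 18 mm wide along its y axis, 34 mm high (17 mm above and below this point), on a 24 mm round stem; it turns with the carousel, one to one. z is up.
- green_drum_center (a point): The wanted sanding drum: an upright cylinder 40 mm in diameter and 60 mm high, 130 g (varies), brown abrasive sleeve below, the top 10 mm a bright green cap. It stands loose in a bay, its foot on the disc. The point is at its centre, half-way up (30 mm above its foot); z is its long axis.
- pick_point (a point): Where the wanted drum's centre should be before it is lifted: the point on the circle of bays next to the yellow pointer, 70 mm above the bench. The pointer is a fixed yellow tab, 26 mm high, on the carousel's foot just outside the disc's rim on the robot's side; it does not turn.
- tray: Blue open tray fixed to the bench, 150 x 150 mm outside, walls 4 mm thick and 26 mm high, floor 4 mm thick. Origin at the centre of its underside, on the bench; x and y along its sides.
- yellow_drum_center (a point): Same as the green-capped drum in shape and size, but with a yellow cap; a bystander that stays in its bay on the carousel. The point is at its centre, half-way up.
- blue_drum_center (a point): Same as the green-capped drum in shape and size, but with a blue cap; a bystander that stays in its bay on the carousel. The point is at its centre, half-way up.
- white_drum_center (a point): Same as the green-capped drum in shape and size, but with a white cap; a bystander that stays in its bay on the carousel. The point is at its centre, half-way up.
There are look-alikes about, which are no part of the job. What is shaped like the part that bears yellow_drum_center but purple or turquoise is not meant.

How it is judged:
By the outcome, as a careful person would: the job done as asked, in the order asked, and still so for the second after the job is handed in, with the robot touching nothing.
It also fails if it takes over 58 s, if anything falls off the work surface, if the arm or the gripper's body presses on something with over 40 N, if the wrist force passes 120 N, or if a joint passes its speed limit or range.

ROBOT

A 7-joint arm with a two-finger parallel gripper is mounted at the origin on the work surface. World frame = base frame: x ahead of the robot, y to its left, z up, the work surface at z = 0. Lengths are in m, angles in rad, forces in N, time in s.
With the tool pointing down it reaches from about 0.375 to 0.925 m from the base axis. Payload 3.1 kg.
Tool frame: the origin (TCP) lies at the very end of the fingers, on their centre line; the grasp point (between the pads) lies 19 mm behind it (grip_point_offset is the distance from the TCP to the grasp point, in m); z points along the fingers, x is the direction in which the jaws open and shut, and the axes are right-handed (so a half turn about z gives the same grasp; the last joint's range is limited). The gripper opens to 85 mm and grips with 20 to 120 N. Pads are 22 mm wide; open, the fingers measure 114 mm over their backs; the gripper's body (76 mm by 85 mm) begins 54 mm behind the grasp point. The pads swing forward as they close: fully open they stand 13 mm farther back than shut.
Start: joints at [-0.098, 0.383, 0.044, 1.598, -0.018, 1.161, -0.05], TCP at [0.65, 0, 0.231] pointing down, gripper open.
Joint ranges: [-2.61, 2.61], [-0.41, 2.15], [-1.48, 1.57], [0, 2.5], [-1.57, 4.71], [0.05, 1.97], [-2.85, 2.85]. Speed limits (rad/s): [2.79, 2.79, 3.14, 3.14, 3.14, 3.14, 3.14].

INTERFACE

Orientations are given as a unit quaternion [w, x, y, z].
In Python, from rig import * gives the robot as it stands.
- The arm moves only by the tool move_arm, never from a script. Its argument "rows" is a list that holds one entry, the list of rows, each a list of 4 numbers: the shift along the tool's x, y, z in m, then the turn about the tool's z in rad. A call has 1 to 5 rows; each row shifts and turns the commanded pose from where the row before left it, along the tool's axes as they then stand; what a row does not reach is not made up. A row lasts 1/12 s, in which the tool goes at most 41.7 mm and 7.16 degrees, less where a joint would pass 70% of its speed; a pose out of reach is approached as far as the arm can. A call is refused whole if a number of a shift passes 0.0417 or a number of a turn 0.125, either way. A call with a gripper value outside its range is refused whole. "hand" is the closure, from 0 (fully open) to 1 (shut), set as the call begins (left out, the last holds). The fingers move at their own pace and stop on an object; "grip_force" is the grip in N (left out, the last holds). Time passes only in rows, so rows that do not move let the fingers close. It gives the time, the measured TCP pose, the force and the opening at its end, in the units of the state.
- get_state(): the state, without advancing time (a new reading comes with each control period).
- grab_frame(name): name is "scene" or "side" or "wrist"; returns the picture (480x640x3 uint8, red, green, blue); there is no depth.
- get_calibration(name): a dict with "camera_matrix" (3x3 intrinsics, pixels), "R" (3x3) and "t" (3): a world point X has camera coordinates R X + t. Camera axes: x right, y down, z forward; pixel columns grow to the right and rows downward; lengths in m; the calibration is good to about 2 mm. A picture is of the moment at which its call begins: read the wrist's pose just before it. get_calibration takes no time and is no camera call; for the wrist camera it gives the pose at the moment of the call.
- job_done(): hands the job in, once; it reports no verdict.
The state is a dict: "time_s": time; "joint_pos": joint angles; "joint_vel": joint speeds; "joint_torque": joint torques, N m; "position": TCP position; "eef_rot": TCP orientation; "ft_force": force on the tool from outside, world axes, zero at the start; "moment": the same for the moment, N m; "gripper_width": finger opening in m.
Only numpy, scipy, OpenCV 4.12 (cv2) and the standard library are available. Lean on these libraries where they do the work, as an engineer would, in place of code of your own. Each camera call takes 0.05 s, during which the arm holds its last target.

## Working session

There is one attempt and no reset: what is moved stays moved. The work goes in short steps, Python scripts to look and compute and a tool call to move; the robot and the scene stay as the last step left them, time stands still between calls to the robot, and variables do not carry over. Pictures are saved under pics/ and viewed, and the job is handed in when it is done.

Besides the shell and the picture viewer there is one more tool, called after "Emit:" in YAML: its name, and indented under it one key for each argument. move_arm: Moves the arm, as the interface text tells. Its arguments: {"type":"object","properties":{"rows":{"type":"array"},"hand":{"type":"number"},"grip_force":{"type":"number"}},"required":["rows"]}

```bash
mkdir -p pics; ls
python3 - <<'E'
from rig import *
import cv2
s=get_state();print(s)
for n in ["scene","side","wrist"]:
    c=get_calibration(n)
    im=grab_frame(n); cv2.imwrite(f"pics/{n}0.png",im[:,:,::-1]); print(n,c)
E
```

```text
pics
{'time_s': 0.0, 'joint_pos': array([-0.09774657,  0.38383866,  0.04380858,  1.59965125, -0.01795523,
        1.16118568, -0.04989274]), 'joint_vel': array([-7.27814950e-04,  8.71366636e-04,  3.04411138e-04,  6.74942150e-05,
       -6.84223645e-05,  8.60433628e-04,  2.66827466e-05]), 'joint_torque': array([-8.41360106e-04, -4.33466363e+01,  1.02427706e+00, -2.49513745e+01,
        1.06121189e-02,  1.12996699e-02, -5.17373280e-06]), 'position': array([ 6.49020434e-01, -1.09417338e-05,  2.29848581e-01]), 'eef_rot': array([ 4.24412062e-05,  9.99999094e-01,  1.68999038e-05, -1.34501239e-03]), 'ft_force': array([ 0.58986786,  0.34283582, -0.59083636]), 'moment': array([-0.07827515,  0.05784472,  0.01387531]), 'gripper_width': 0.08547485236271368}
scene {'camera_matrix': array([[511.36352542,   0.        , 319.498239  ],
       [  0.        , 511.36352542, 243.63337255],
       [  0.        ,   0.        ,   1.        ]]), 'R': array([[ 0.63464881,  0.77274285,  0.00945417],
       [ 0.67160507, -0.54545023, -0.50142863],
       [-0.38231861,  0.32458055, -0.86514736]]), 't': array([-0.32452899, -0.34799041,  1.20578981])}
side {'camera_matrix': array([[466.35836859,   0.        , 319.22494174],
       [  0.        , 466.35836859, 241.58046444],
       [  0.        ,   0.        ,   1.        ]]), 'R': array([[ 0.97511446, -0.22162181, -0.0059626 ],
       [-0.16786487, -0.72048665, -0.67284498],
       [ 0.14482115,  0.65710178, -0.73975947]]), 't': array([-0.53031584,  0.12326141,  0.68244189])}
wrist {'camera_matrix': array([[342.43869905,   0.        , 318.37880629],
       [  0.        , 342.43869905, 242.72172214],
       [  0.        ,   0.        ,   1.        ]]), 'R': array([[ 9.99995415e-01,  5.36863921e-04, -2.98013198e-03],
       [ 1.44074623e-03, -9.49978557e-01,  3.12311809e-01],
       [-2.66339253e-03, -3.12314671e-01, -9.49974975e-01]]), 't': array([-0.64862607, -0.03922827,  0.38087991])}
```

View pics/scene0.png

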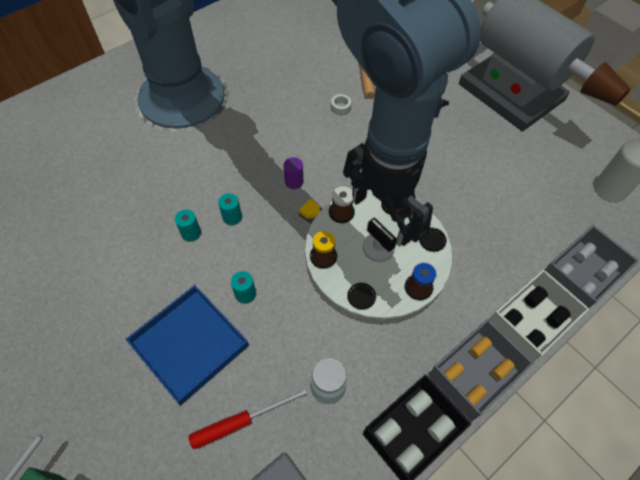

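View pics/side0.png

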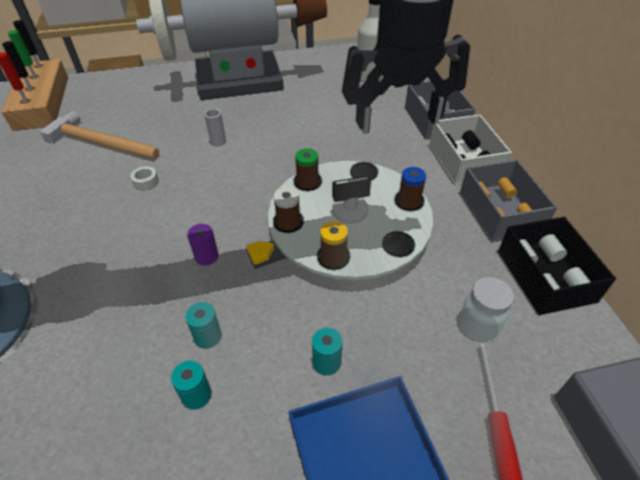

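View pics/wrist0.png

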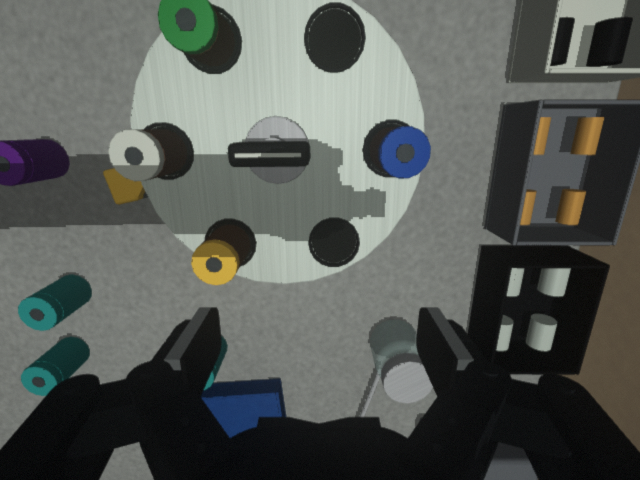

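```bash
cat > h.py <<'E'
import numpy as np, cv2
def ray(c,u,v):
    K,R,t=c["camera_matrix"],np.array(c["R"]),np.array(c["t"])
    d=R.T@np.linalg.inv(K)@np.array([u,v,1.]); return -R.T@t,d/np.linalg.norm(d)
def onz(c,u,v,z):
    o,d=ray(c,u,v); return o+d*(z-o[2])/d[2]
def proj(c,X):
    p=c["camera_matrix"]@(np.array(c["R"])@np.array(X)+np.array(c["t"])); return p[:2]/p[2]
def tri(c1,p1,c2,p2):
    o1,d1=ray(c1,*p1);o2,d2=ray(c2,*p2)
    A=np.c_[d1,-d2];s=np.linalg.lstsq(A,o2-o1,rcond=None)[0]
    a,b=o1+s[0]*d1,o2+s[1]*d2; return (a+b)/2,np.linalg.norm(a-b)
E
python3 - <<'E'
from rig import *
from h import *
cw=get_calibration("wrist");cs=get_calibration("side");cc=get_calibration("scene")
W=cv2.imread("pics/wrist0.png");S=cv2.imread("pics/side0.png");C=cv2.imread("pics/scene0.png")
P={}
for n,p in dict(green=(186,20),white=(134,155),blue=(405,153),yellow=(214,264)).items():
    P[n]=onz(cw,*p,.1)
    print(n,P[n].round(4), 'side',proj(cs,P[n]).round(),'scene',proj(cc,P[n]).round())
pts=np.array([P[k][:2] for k in P])
A=np.c_[2*pts,np.ones(4)];b=(pts**2).sum(1);x=np.linalg.lstsq(A,b,rcond=None)[0]
print("centre",x[:2],"r",np.sqrt(x[2]+x[:2]@x[:2]))
for k in P: print(k,np.degrees(np.arctan2(*(P[k][:2]-x[:2])[::-1])))
# disc ellipse in the side etc: knob
print("knob tri",tri(cw,(269,152),cs,(351,188)))
for z in (.08,.09,.1): print(z,onz(cw,269,152,z),onz(cw,231,153,z),onz(cw,307,152,z))
# pointer
for n,im,c in(("w",W,cw),("s",S,cs),("c",C,cc)):
    h=cv2.cvtColor(im,cv2.COLOR_BGR2HSV);m=cv2.inRange(h,(18,150,60),(32,255,255))
    k,l,st,ce=cv2.connectedComponentsWithStats(m)
    for i in range(1,k):
        if st[i,4]>60: print(n,"yellowish",ce[i].round(1),st[i])
    m=cv2.inRange(h,(105,130,40),(120,255,255))
    k,l,st,ce=cv2.connectedComponentsWithStats(m)
    for i in range(1,k):
        if st[i,4]>500: print(n,"blue",ce[i].round(1),st[i])
# tray corners from scene
h=cv2.cvtColor(C,cv2.COLOR_BGR2HSV);m=cv2.inRange(h,(105,130,40),(120,255,255)); m[:270]=0;m[:,280:]=0
cn=max(cv2.findContours(m,0,2)[0],key=cv2.contourArea);ap=cv2.approxPolyDP(cv2.convexHull(cn),6,True)[:,0]
for p in ap: print("tray",p,onz(cc,*p,.026).round(4),onz(cc,*p,0).round(4))
for n,f,b in(("wz",W[0:300,0:450],2),):cv2.imwrite("pics/wz.png",cv2.resize(f,None,fx=1.75,fy=1.75))
cv2.imwrite("pics/sz.png",cv2.resize(S[130:300,220:450],None,fx=3.4,fy=3.4))
E
```

```text
green [0.5576 0.1542 0.1   ] side [307. 154.] scene [399. 186.]
white [0.5065 0.0637 0.1   ] side [286. 193.] scene [345. 194.]
blue [0.7158 0.0654 0.1   ] side [413. 173.] scene [426. 271.]
yellow [ 0.5598 -0.0268  0.1   ] side [334. 229.] scene [326. 239.]
centre [0.61115517 0.0643618 ] r 0.10461322851756441
green 120.7789765705567
white -179.64247831613875
blue 0.5427590067472434
yellow -119.38782744705387
knob tri (array([0.61040845, 0.06501385, 0.08922366]), np.float64(0.0019810497902472265))
0.08 [0.60817457 0.06485078 0.08      ] [0.57666817 0.06402747 0.08      ] [0.63959959 0.0648724  0.08      ]
0.09 [0.60959757 0.06543872 0.09      ] [0.57916897 0.06464357 0.09      ] [0.63994755 0.0654596  0.09      ]
0.1 [0.61102056 0.06602665 0.1       ] [0.58166977 0.06525967 0.1       ] [0.64029552 0.06604679 0.1       ]
w yellowish [589.2 135.5] [575 117  29  37 676]
w yellowish [541.7 135.2] [535 118  15  36 311]
w yellowish [122.5 187.3] [104 169  40  35 810]
w yellowish [527.6 207.4] [521 191  14  33 254]
w yellowish [572.  206.8] [558 190  28  35 601]
w yellowish [214.9 261.7] [ 
[... 269 characters left out ...]
llowish [259.8 251.3] [247 242  27  22 440]
s blue [364.7 438.9] [  289   378   160   102 11005]
c yellowish [309.5 209.2] [299 199  21  20 275]
c yellowish [323.5 242.3] [313 232  22  22 354]
c yellowish [480.7 346.6] [471 337  21  20 226]
c yellowish [502.8 368.8] [492 359  22  20 241]
c yellowish [454.1 370.8] [445 363  19  17 182]
c yellowish [476.2 394. ] [467 386  19  18 202]
c blue [187.  343.7] [ 126  286  122  119 7485]
tray [195 286] [ 0.453  -0.2455  0.026 ] [ 0.4392 -0.2429  0.    ]
tray [247 345] [ 0.6037 -0.2368  0.026 ] [ 0.5946 -0.2339  0.    ]
tray [180 404] [ 0.6161 -0.3777  0.026 ] [ 0.6074 -0.3791  0.    ]
tray [126 339] [ 0.4636 -0.3915  0.026 ] [ 0.4502 -0.3934 -0.    ]
```

View pics/sz.png

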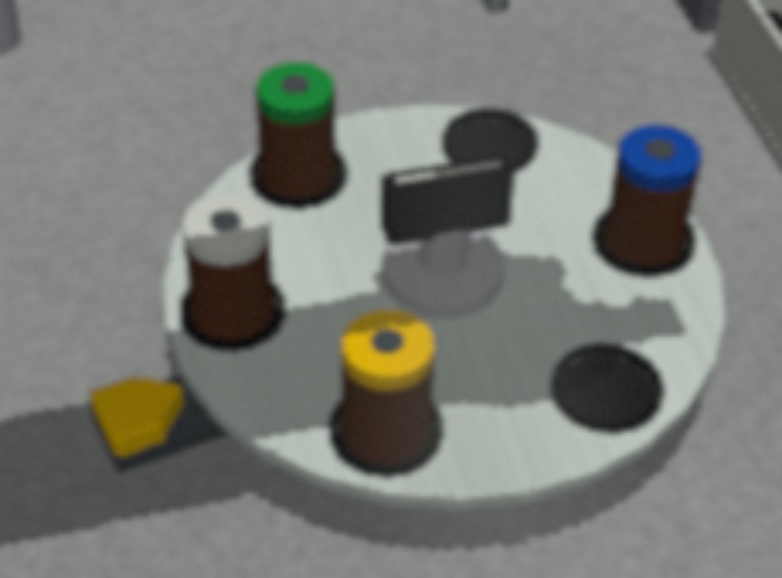

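View pics/wz.png

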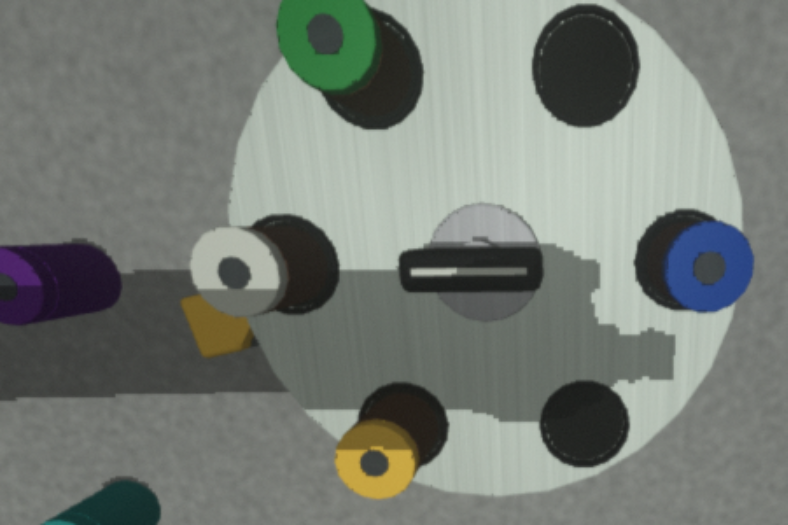

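Run:
```python
from rig import *
from h import *
cw=get_calibration("wrist");cs=get_calibration("side");cc=get_calibration("scene")
print(tri(cw,(268.5,155),cs,(351.2,180.5)))
c=np.array([.6112,.0644])
for a,b in(((cw,(122.5,187.3)),(cs,(259.8,251.3))),((cw,(122.5,187.3)),(cc,(309.5,209.2))),((cs,(259.8,251.3)),(cc,(309.5,209.2)))):
    X,e=tri(*a,*b);print("ptr",X.round(4),e,np.degrees(np.arctan2(*(X[:2]-c)[::-1])),np.linalg.norm(X[:2]-c))
W=cv2.imread("pics/wrist0.png")
C=cv2.imread("pics/scene0.png");S=cv2.imread("pics/side0.png")
a=cv2.resize(W[155:220,85:165],None,fx=5,fy=5);b=cv2.resize(C[190:230,290:330],None,fx=8,fy=8);d=cv2.resize(S[235:275,240:285],None,fx=8,fy=8)
o=np.zeros((330,1100,3),np.uint8)
o[:325,:400]=a;o[:320,400:720]=b;o[:320,720:1080]=d
cv2.imwrite("pics/ptr.png",cv2.resize(o,None,fx=.72,fy=.72))
```

```text
(array([0.61103917, 0.06421403, 0.10507036]), np.float64(0.000484389190391598))
ptr [0.4502 0.0255 0.0217] 0.003971628164791414 -166.4220381115717 0.1656648801686392
ptr [0.4472 0.0256 0.0175] 0.0026468644423705717 -166.69684378381467 0.1685291083994515
ptr [0.4517 0.0229 0.023 ] 0.00015093855365685564 -165.41701296875343 0.1648407430468675
```

View pics/ptr.png

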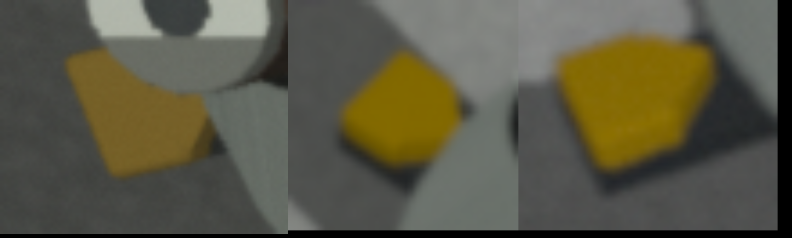

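Run:
```python
from rig import *
from h import *
cw=get_calibration("wrist");cs=get_calibration("side");cc=get_calibration("scene")
c=np.array([.6112,.0644])
w=[(103.9,172.2),(117,204.2)];s=[(247.1,246.3),(255,263)];k=[(310,199),(299.5,209.6)]
for n,(p,q) in dict(ws=((cw,w),(cs,s)),wc=((cw,w),(cc,k)),sc=((cs,s),(cc,k))).items():
    X=[tri(p[0],p[1][i],q[0],q[1][i]) for i in(0,1)]
    m=(X[0][0]+X[1][0])/2;d=(X[0][0]-X[1][0])[:2]
    print(n,X,"mid",m,np.degrees(np.arctan2(*(m[:2]-c)[::-1])),"normal",np.degrees(np.arctan2(-d[0],d[1]))-180, np.degrees(np.arctan2(d[1],d[0]))+90)
for z in (.022,.026,.03):
  X=[onz(cw,*p,z) for p in w];m=(X[0]+X[1])/2;print(z,np.degrees(np.arctan2(*(m[:2]-c)[::-1])),(m[:2]-c),np.linalg.norm(X[0]-X[1]))
  X=[onz(cs,*p,z) for p in s];m=(X[0]+X[1])/2;print(z,np.degrees(np.arctan2(*(m[:2]-c)[::-1])),(m[:2]-c),np.linalg.norm(X[0]-X[1]))
```

```text
ws [(array([0.43240634, 0.04101821, 0.02071763]), np.float64(0.0019446270871351238)), (array([0.43915551, 0.00691289, 0.01746344]), np.float64(0.004753921636996022))] mid [0.43578092 0.02396555 0.01909053] -167.0199203873023 normal -168.806236677653 191.19376332234702
wc [(array([0.43040318, 0.04118228, 0.01876756]), np.float64(0.0003815724807004039)), (array([0.43792707, 0.00823721, 0.01951823]), np.float64(1.154170433124794e-05))] mid [0.43416512 0.02470974 0.01914289] -167.36354849319906 normal -167.13558959731085 192.86441040268915
sc [(array([0.43294639, 0.03920205, 0.02232198]), np.float64(0.0008554937044366045)), (array([0.43975821, 0.00627724, 0.01918592]), np.float64(0.004857191687711516))] mid [0.4363523  0.02273964 0.02075395] -166.59821407469803 normal -168.31096743574497 191.68903256425503
0.022 -167.38941746144235 [-0.17539423 -0.03923927] 0.0335970495933029
0.022 -165.7234210978143 [-0.17408988 -0.04429917] 0.038629754910122216
0.026 -167.4218716926204 [-0.17295114 -0.03858985] 0.033213432947801616
0.026 -164.63494317737192 [-0.1740766  -0.04783448] 0.03835511136823429
0.03 -167.45526451474922 [-0.17050804 -0.03794042] 0.03282981630230035
0.03 -163.557547452566 [-0.17406332 -0.05136979] 0.038080467826346526
```

Emit:
move_arm:
  rows:
    - [[-0.019,-0.032,0,0],[-0.019,-0.032,0,0],[0,0,0,0.125],[0,0,0,0.125],[0,0,0,0.125]]
  grip_force: 30

```text
time_s: 0.57
position: [0.6112, 0.0653, 0.2309]
eef_rot: [0.0, 0.982, -0.188, -0.0]
ft_force: [0.7, -1.0, 0.7]
gripper_width: 0.0854
```

Emit:
move_arm:
  rows:
    - [[0,0,0.01,0.125],[0,0,0.01,0.125],[0,0,0.01,0.125],[0,0,0.01,0.125],[0,0,0.01,0.125]]

```text
time_s: 0.98
position: [0.6116, 0.064, 0.1804]
eef_rot: [0.0, 0.876, -0.482, -0.0]
ft_force: [-0.4, -0.5, 0.1]
gripper_width: 0.0855
```

Emit:
move_arm:
  rows:
    - [[0,0,0,0.125],[0,0,0,0.125],[0,0,0,0.125],[0,0,0,0.125],[0,0,0,0.06]]

```text
time_s: 1.4
position: [0.6116, 0.0641, 0.1807]
eef_rot: [0.0, 0.709, -0.705, -0.0]
ft_force: [-0.7, -0.1, 0.3]
gripper_width: 0.0851
```

```bash
cat >> h.py <<'E'
from scipy.spatial.transform import Rotation as Ro
def toolR(s):
    q=s["eef_rot"]; return Ro.from_quat([q[1],q[2],q[3],q[0]])
def rep(s,target=None,ang=None):
    R=toolR(s); x=R.as_matrix()[:,0]
    print("t",round(s["time_s"],2),"pos",s["position"].round(4),"xang",np.degrees(np.arctan2(x[1],x[0])).round(2),"F",s["ft_force"].round(1),"w",round(s["gripper_width"],4))
    if target is not None: print("tool delta",R.inv().apply(np.array(target)-s["position"]).round(4))
    if ang is not None: print("tool turn",round(-((np.arctan2(x[1],x[0])*-1+np.radians(ang)+np.pi)%(2*np.pi)-np.pi),4))
E
python3 - <<'E'
from rig import *
from h import *
rep(get_state(),[.6112,.0644,.076],-89.4)
cw=get_calibration("wrist");im=grab_frame("wrist");cv2.imwrite("pics/w1.png",im[:,:,::-1])
for z in(.105,):print(proj(cw,[.6112,.0644,z]))
E
```

```text
t 1.4 pos [0.6116 0.0641 0.1807] xang -89.67 F [-0.7 -0.1  0.3] w 0.0851
tool delta [-0.0004  0.0002  0.1047]
tool turn -0.0047
[320.52161037 255.25469674]
```

View pics/w1.png

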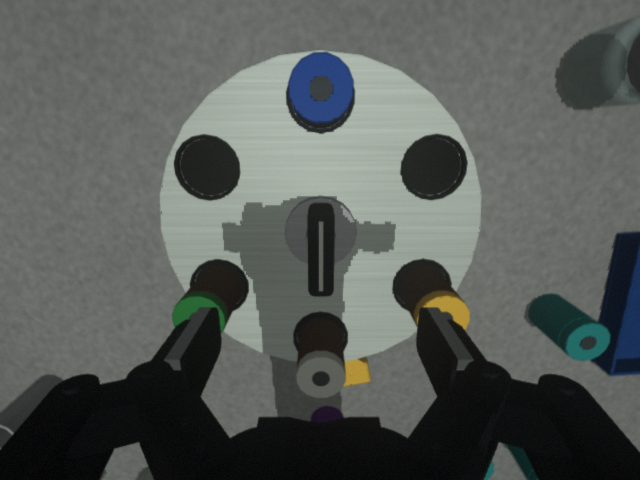

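Emit:
move_arm:
  rows:
    - [[0,0,0.025,0],[0,0,0.025,0],[0,0,0.025,0],[0,0,0.02,0],[0,0,0.01,0]]

```text
time_s: 1.87
position: [0.6093, 0.0639, 0.0728]
eef_rot: [0.002, 0.711, -0.703, -0.002]
ft_force: [-0.2, 0.8, -0.2]
gripper_width: 0.0855
```

Emit:
move_arm:
  rows:
    - [[0,0,0,0],[0,0,0,0],[0,0,0,0],[0,0,0,0],[0,0,0,0]]
  hand: 1
  grip_force: 30

```text
time_s: 2.28
position: [0.6134, 0.0642, 0.078]
eef_rot: [-0.001, 0.711, -0.703, 0.001]
ft_force: [-0.7, 0.2, -0.3]
gripper_width: 0.0256
```

Emit:
move_arm:
  rows:
    - [[0,0,0,0],[0,0,0,0],[0,0,0,0],[0,0,0,0],[0,0,0,0]]

```text
time_s: 2.7
position: [0.6134, 0.0626, 0.0783]
eef_rot: [-0.001, 0.711, -0.704, 0.001]
ft_force: [-0.8, -1.5, 5.7]
gripper_width: 0.0178
```

Emit:
move_arm:
  rows:
    - [[0,0,0,-0.03],[0,0,0,-0.06],[0,0,0,-0.08],[0,0,0,-0.08],[0,0,0,-0.08]]

```text
time_s: 3.12
position: [0.6132, 0.0635, 0.0783]
eef_rot: [-0.001, 0.818, -0.576, 0.001]
ft_force: [-1.2, -0.6, 5.3]
gripper_width: 0.0178
```

Emit:
move_arm:
  rows:
    - [[0,0,0,-0.08],[0,0,0,-0.08],[0,0,0,-0.08],[0,0,0,-0.08],[0,0,0,-0.08]]

```text
time_s: 3.53
position: [0.6127, 0.0644, 0.0783]
eef_rot: [-0.001, 0.916, -0.402, 0.0]
ft_force: [-3.6, -0.7, 8.1]
gripper_width: 0.0178
```

Emit:
move_arm:
  rows:
    - [[0,0,0,-0.08],[0,0,0,-0.08],[0,0,0,-0.08],[0,0,0,-0.08],[0,0,0,-0.07]]

```text
time_s: 3.95
position: [0.6118, 0.065, 0.0783]
eef_rot: [-0.001, 0.976, -0.216, -0.0]
ft_force: [-5.0, -0.5, 9.1]
gripper_width: 0.0175
```

Emit:
move_arm:
  rows:
    - [[0,0,0,-0.06],[0,0,0,-0.05],[0,0,0,-0.034],[0,0,0,0],[0,0,0,0]]

```text
time_s: 4.37
position: [0.6114, 0.0652, 0.0783]
eef_rot: [-0.001, 0.989, -0.147, -0.001]
ft_force: [-5.6, -0.4, 8.9]
gripper_width: 0.018
```

Run:
```python
from rig import *
from h import *
rep(get_state(),[.6112,.0644,.076],-17)
for n in("side","scene"):cv2.imwrite(f"pics/{n}2.png",grab_frame(n)[:,:,::-1])
S=cv2.imread("pics/side2.png")
cv2.imwrite("pics/sz2.png",cv2.resize(S[130:300,220:450],None,fx=3.4,fy=3.4))
```

```text
t 4.37 pos [0.6114 0.0652 0.0783] xang -16.93 F [-5.6 -0.4  8.9] w 0.018
tool delta [-0.      0.0008  0.0023]
tool turn 0.0012
```

View pics/sz2.png

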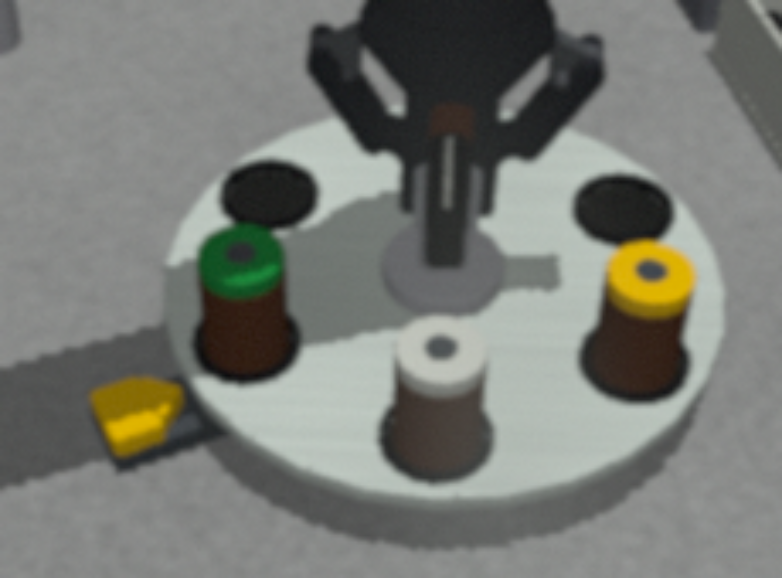

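View pics/scene2.png

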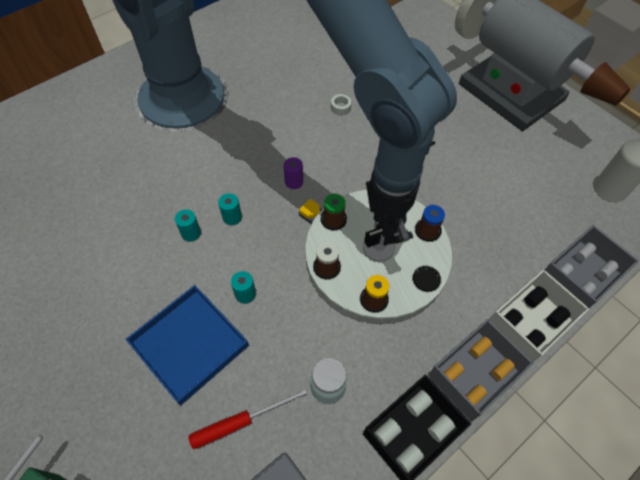

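Emit:
move_arm:
  rows:
    - [[0,0,0,0],[0,0,0,0],[0,0,0,0],[0,0,0,0],[0,0,0,0]]
  hand: 0

```text
time_s: 4.88
position: [0.6118, 0.0639, 0.0759]
eef_rot: [0.0, 0.989, -0.148, -0.0]
ft_force: [-0.2, 0.3, -0.5]
gripper_width: 0.0769
```

Emit:
move_arm:
  rows:
    - [[0,0,-0.01,0],[0,0,-0.02,0],[0,0,-0.03,0],[0,0,-0.03,0],[0,0,-0.03,0]]

```text
time_s: 5.3
position: [0.6117, 0.0639, 0.1978]
eef_rot: [0.0, 0.989, -0.147, -0.0]
ft_force: [1.2, -0.1, 0.6]
gripper_width: 0.0854
```

Emit:
move_arm:
  rows:
    - [[0,0,-0.03,0],[0,0,0,0],[0,0,0,0]]

```text
time_s: 5.55
position: [0.6141, 0.0643, 0.2301]
eef_rot: [-0.001, 0.989, -0.148, 0.003]
ft_force: [0.3, 0.6, -0.4]
gripper_width: 0.0853
```

Run:
```python
from rig import *
from h import *
rep(get_state())
cw=get_calibration("wrist");cv2.imwrite("pics/w3.png",grab_frame("wrist")[:,:,::-1])
np.savez("w3.npz",**{k:np.array(v) for k,v in cw.items()})
cv2.imwrite("pics/side3.png",grab_frame("side")[:,:,::-1])
W=cv2.imread("pics/w3.png");cv2.imwrite("pics/w3z.png",cv2.resize(W[100:300,60:260],None,fx=3,fy=3))
```

```text
t 5.55 pos [0.6141 0.0643 0.2301] xang -16.97 F [ 0.3  0.6 -0.4] w 0.0853
```

View pics/w3.png

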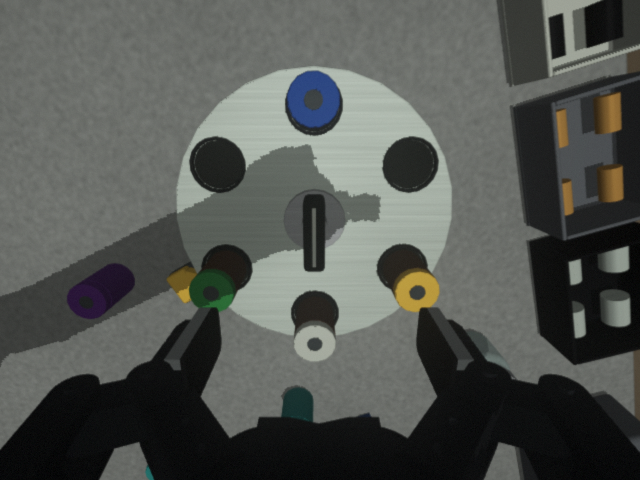

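View pics/w3z.png

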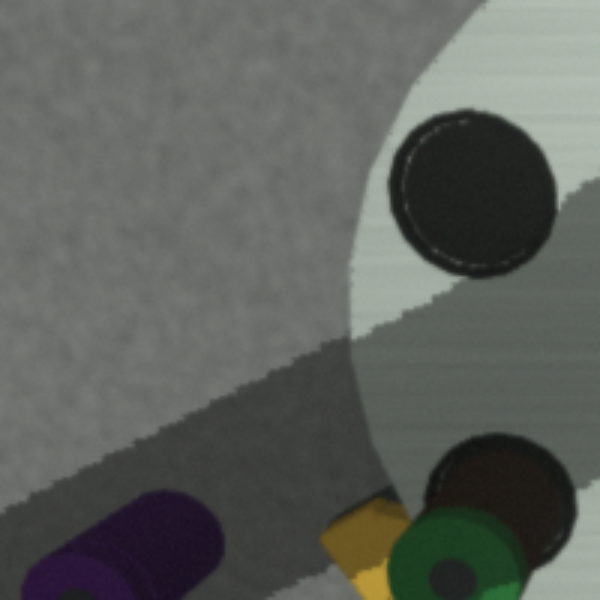

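Emit:
move_arm:
  rows:
    - [[-0.031,0.018,0,0],[-0.031,0.018,0,0],[-0.031,0.018,0,0],[0,0,0,-0.12],[0,0,0,-0.12]]

```text
time_s: 6.07
position: [0.5023, 0.0382, 0.223]
eef_rot: [0.001, 1.0, -0.026, -0.004]
ft_force: [0.6, 0.3, 0.5]
gripper_width: 0.0856
```

Emit:
move_arm:
  rows:
    - [[0,0,0,-0.12],[0,0,0,-0.12],[0,0,0,-0.044],[0,0,0,0],[0,0,0,0]]

```text
time_s: 6.48
position: [0.5061, 0.0393, 0.2247]
eef_rot: [0.0, 0.994, 0.113, -0.002]
ft_force: [0.1, -0.9, -0.5]
gripper_width: 0.0854
```

Run:
```python
from rig import *
from h import *
rep(get_state())
cw=get_calibration("wrist");cv2.imwrite("pics/w4.png",grab_frame("wrist")[:,:,::-1])
np.savez("w4.npz",**{k:np.array(v) for k,v in cw.items()})
W=cv2.imread("pics/w4.png")
h=cv2.cvtColor(W,cv2.COLOR_BGR2HSV)
for nm,lo,hi in(("y",(18,130,50),(32,255,255)),("g",(55,100,30),(75,255,255))):
    m=cv2.inRange(h,lo,hi);k,l,st,ce=cv2.connectedComponentsWithStats(m)
    for i in range(1,k):
        if st[i,4]>100: print(nm,ce[i].round(1),st[i])
```

```text
t 6.48 pos [0.5061 0.0393 0.2247] xang 12.99 F [ 0.1 -0.9 -0.5] w 0.0854
y [264.6 209.9] [ 248  192   40   36 1122]
y [493.9 328.1] [ 471  308   48   42 1395]
g [321.1 232.4] [ 298  210   47   46 1466]
```

View pics/w4.png

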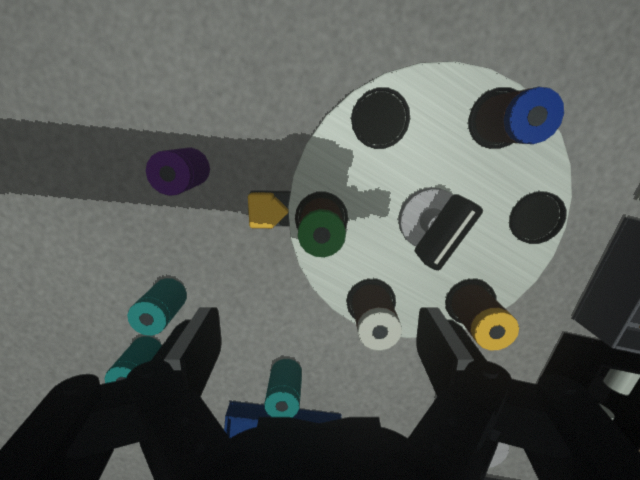

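Now the pointer is fully seen at (265,210), tip at about (289,208); the green drum's cap is at (321,234), the knob free.

Run:
```python
from h import *
W=cv2.imread("pics/w4.png")
cv2.imwrite("pics/w4z.png",cv2.resize(W[170:270,230:360],None,fx=6,fy=6,interpolation=cv2.INTER_CUBIC))
cw=dict(np.load("w4.npz"))
P={n:onz(cw,*p,.1)[:2] for n,p in dict(green=(321.5,235),white=(379.5,332),blue=(538,116),yellow=(497,331)).items()}
pts=np.array(list(P.values()));A=np.c_[2*pts,np.ones(4)];b=(pts**2).sum(1);x=np.linalg.lstsq(A,b,rcond=None)[0]
print("centre",x[:2],np.sqrt(x[2]+x[:2]@x[:2]))
for k in P:print(k,P[k],np.degrees(np.arctan2(*(P[k]-x[:2])[::-1])))
```

```text
centre [0.61016    0.06487598] 0.10475220497808752
green [0.50854742 0.0407832 ] -166.66124275188466
white [ 0.57990174 -0.03591432] -106.71028668052857
blue [0.64180911 0.16490364] 72.44244353224832
yellow [ 0.68186325 -0.01104318] -46.63585040967504
```

View pics/w4z.png

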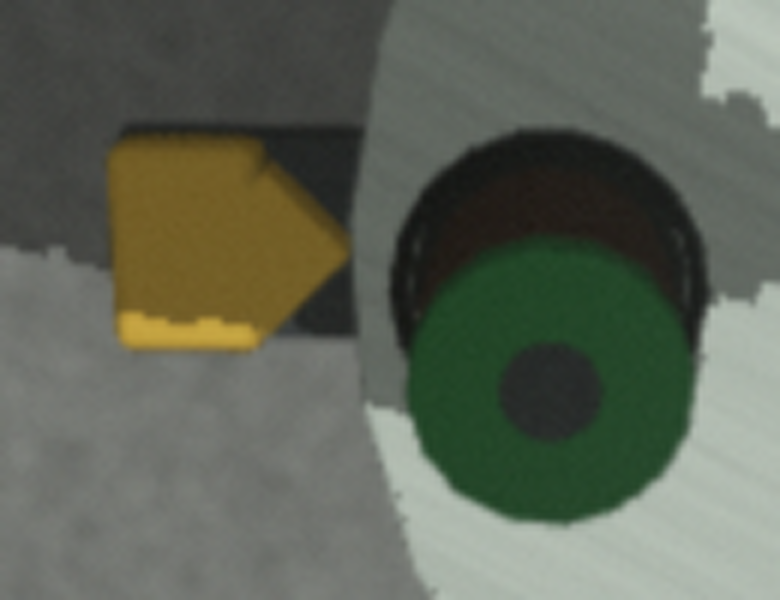

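Run:
```python
from h import *
cw=dict(np.load("w4.npz"));c=np.array([.6108,.0646])
f=lambda p,z:onz(cw,230+p[0]/6,170+p[1]/6,z)
for z in(.018,.022,.026,.030):
    t=f((350,254),z);q=(f((110,146),z)+f((120,347),z))/2
    n=f((110,146),z)-f((120,347),z)
    for v in (t,q):print(z,v[:2].round(4),np.degrees(np.arctan2(*(v[:2]-c)[::-1])).round(2),np.linalg.norm(v[:2]-c).round(4),end=' | ')
    d=q-t;print("axis",np.degrees(np.arctan2(d[1],d[0])))
W3=cv2.imread("pics/side3.png");cv2.imwrite("pics/s3z.png",cv2.resize(W3[225:285,235:305],None,fx=8,fy=8,interpolation=cv2.INTER_CUBIC))
```

```text
0.018 [0.4753 0.0329] -166.82 0.1392 | 0.018 [0.4353 0.0247] -167.18 0.1799 | axis -168.42046476430974
0.022 [0.4755 0.0339] -167.21 0.1388 | 0.022 [0.436  0.0258] -167.48 0.1791 | axis -168.42046476430977
0.026 [0.4756 0.0349] -167.59 0.1384 | 0.026 [0.4366 0.0269] -167.78 0.1783 | axis -168.42046476430977
0.03 [0.4758 0.0358] -167.98 0.1381 | 0.03 [0.4372 0.0279] -168.08 0.1774 | axis -168.42046476430974
```

View pics/s3z.png

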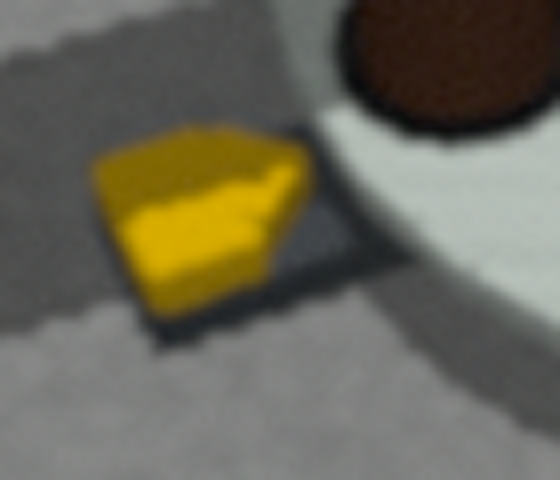

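Run:
```python
from rig import *
from h import *
rep(get_state(),[.5085,.0408,.058],13)
```

```text
t 6.53 pos [0.5064 0.0393 0.2251] xang 12.99 F [ 0.1 -0.2  0.1] w 0.0854
tool delta [ 0.0028 -0.0009  0.167 ]
tool turn -0.0002
```

Emit:
move_arm:
  rows:
    - [[0.002,-0.001,0.03,0],[0,0,0.03,0],[0,0,0.02,0],[0,0,0,0],[0,0,0,0]]

```text
time_s: 6.95
position: [0.5076, 0.0407, 0.145]
eef_rot: [0.0, 0.994, 0.113, -0.002]
ft_force: [0.2, 0.2, -0.2]
gripper_width: 0.0853
```

Run:
```python
from rig import *
from h import *
rep(get_state(),[.5085,.0408,.058],13)
```

```text
t 6.95 pos [0.5076 0.0407 0.145 ] xang 13.03 F [ 0.2  0.2 -0.2] w 0.0853
tool delta [0.0012 0.0002 0.087 ]
tool turn 0.0006
```

Emit:
move_arm:
  rows:
    - [[0.001,0,0.025,0],[0,0,0.025,0],[0,0,0.02,0],[0,0,0.015,0],[0,0,0,0]]

```text
time_s: 7.37
position: [0.5089, 0.041, 0.0601]
eef_rot: [0.0, 0.994, 0.114, -0.002]
ft_force: [-0.3, -0.2, 0.4]
gripper_width: 0.0854
```

Emit:
move_arm:
  rows:
    - [[0,0,0,0],[0,0,0,0],[0,0,0,0],[0,0,0,0],[0,0,0,0]]
  hand: 1
  grip_force: 30

```text
time_s: 7.78
position: [0.5111, 0.0412, 0.0631]
eef_rot: [0.0, 0.994, 0.114, 0.001]
ft_force: [-2.5, 0.3, 5.9]
gripper_width: 0.0393
```

Emit:
move_arm:
  rows:
    - [[0,0,0,0],[0,0,0,0],[0,0,0,0]]

```text
time_s: 8.03
position: [0.5111, 0.0412, 0.063]
eef_rot: [0.0, 0.994, 0.114, 0.001]
ft_force: [-2.4, -0.9, 6.1]
gripper_width: 0.039
```

Run:
```python
from rig import *
from h import *
rep(get_state())
cv2.imwrite("pics/side5.png",grab_frame("side")[:,:,::-1])
S=cv2.imread("pics/side5.png")
cv2.imwrite("pics/s5z.png",cv2.resize(S[100:300,200:450],None,fx=3,fy=3))
```

```text
t 8.03 pos [0.5111 0.0412 0.063 ] xang 13.05 F [-2.4 -0.9  6.1] w 0.039
```

View pics/s5z.png

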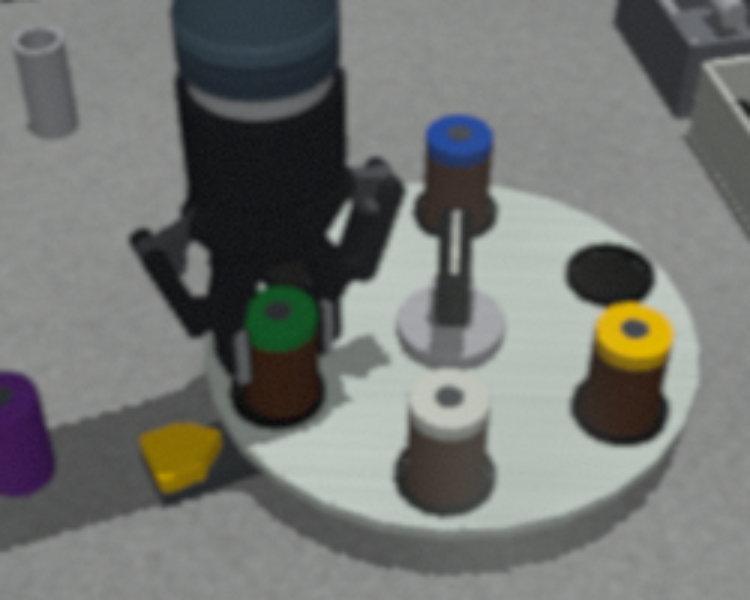

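Emit:
move_arm:
  rows:
    - [[0,0,0,0],[0,0,-0.01,0],[0,0,-0.02,0],[0,0,-0.03,0],[0,0,-0.03,0]]
  grip_force: 40

```text
time_s: 8.5
position: [0.5088, 0.041, 0.1519]
eef_rot: [-0.0, 0.994, 0.114, -0.001]
ft_force: [0.9, 0.0, -0.5]
gripper_width: 0.0393
```

Emit:
move_arm:
  rows:
    - [[0,0,-0.03,0],[0,0,0,0],[0,0,0,0],[0,0,0,0]]

```text
time_s: 8.83
position: [0.5094, 0.041, 0.1811]
eef_rot: [-0.0, 0.994, 0.114, -0.0]
ft_force: [-0.3, 0.3, -1.4]
gripper_width: 0.0393
```

Run:
```python
from rig import *
from h import *
rep(get_state(),[.534,-.313,.18],3.5)
for n in("side","scene"):cv2.imwrite(f"pics/{n}6.png",grab_frame(n)[:,:,::-1])
cs=get_calibration("side");cc=get_calibration("scene")
C=cv2.imread("pics/scene6.png")
h=cv2.cvtColor(C,cv2.COLOR_BGR2HSV);m=cv2.inRange(h,(105,130,40),(120,255,255)); m[:270]=0;m[:,280:]=0
cn=max(cv2.findContours(m,0,2)[0],key=cv2.contourArea);r=cv2.minAreaRect(cn);print(r)
S=cv2.imread("pics/side6.png");cv2.imwrite("pics/trays.png",S[300:480,200:500])
c=np.array([.6108,.0646])
```

```text
t 8.83 pos [0.5094 0.041  0.1811] xang 13.06 F [-0.3  0.3 -1.4] w 0.0393
tool delta [-0.056   0.3504  0.0011]
tool turn 0.1669
((186.4513397216797, 342.2301025390625), (85.22930908203125, 92.37879180908203), 48.8140754699707)
```

View pics/side6.png

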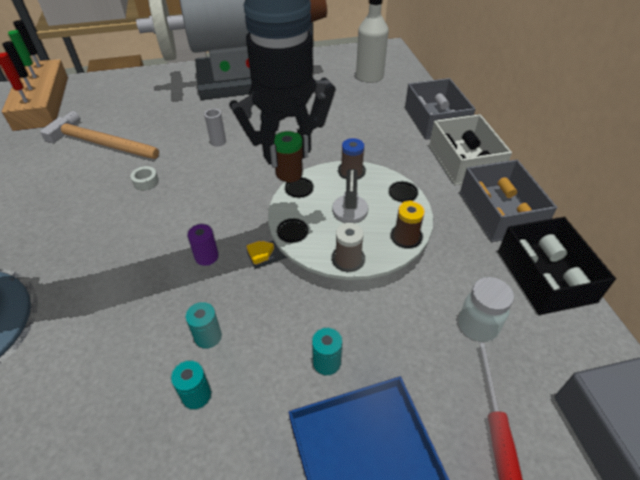

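View pics/scene6.png

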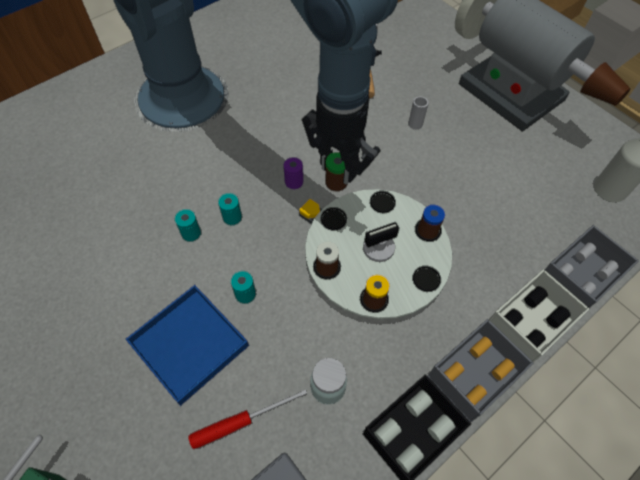

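Emit:
move_arm:
  rows:
    - [[-0.003,0.018,0,0],[-0.0055,0.035,0,0],[-0.0055,0.035,0,0],[-0.0055,0.035,0,0],[-0.0055,0.035,0,0]]

```text
time_s: 9.35
position: [0.5199, -0.1196, 0.1794]
eef_rot: [-0.0, 0.993, 0.114, -0.002]
ft_force: [1.5, 0.3, 0.5]
gripper_width: 0.0393
```

Emit:
move_arm:
  rows:
    - [[-0.0055,0.035,0,0],[-0.0055,0.035,0,0],[-0.0055,0.035,0,0],[-0.0055,0.035,0,0],[-0.0055,0.035,0,0]]

```text
time_s: 9.77
position: [0.5327, -0.2961, 0.179]
eef_rot: [-0.001, 0.993, 0.114, -0.002]
ft_force: [0.6, 0.8, -1.5]
gripper_width: 0.0393
```

Emit:
move_arm:
  rows:
    - [[-0.003,0.017,0,0],[0,0,0,0.08],[0,0,0,0.087],[0,0,0,0],[0,0,0,0]]

```text
time_s: 10.18
position: [0.5341, -0.3116, 0.1793]
eef_rot: [-0.001, 0.999, 0.032, -0.002]
ft_force: [0.4, -0.4, -1.2]
gripper_width: 0.0393
```

Run:
```python
from rig import *
from h import *
rep(get_state(),[.534,-.313,.028],3.5)
for n in("wrist","scene"):cv2.imwrite(f"pics/{n}7.png",grab_frame(n)[:,:,::-1])
```

```text
t 10.18 pos [ 0.5341 -0.3116  0.1793] xang 3.64 F [ 0.4 -0.4 -1.2] w 0.0393
tool delta [0.0003 0.0017 0.1513]
tool turn 0.0024
```

View pics/wrist7.png

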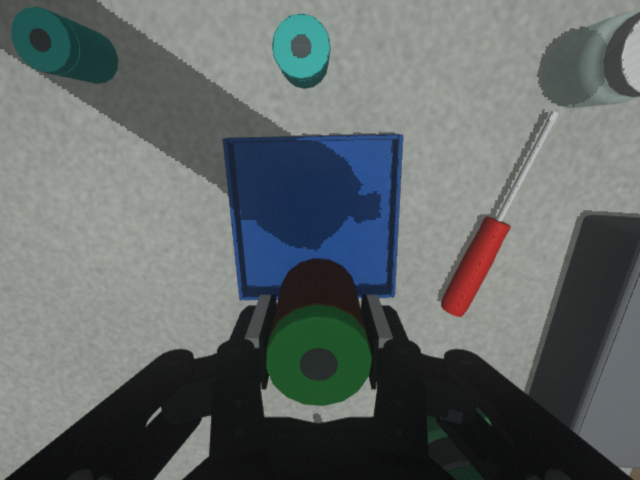

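View pics/scene7.png

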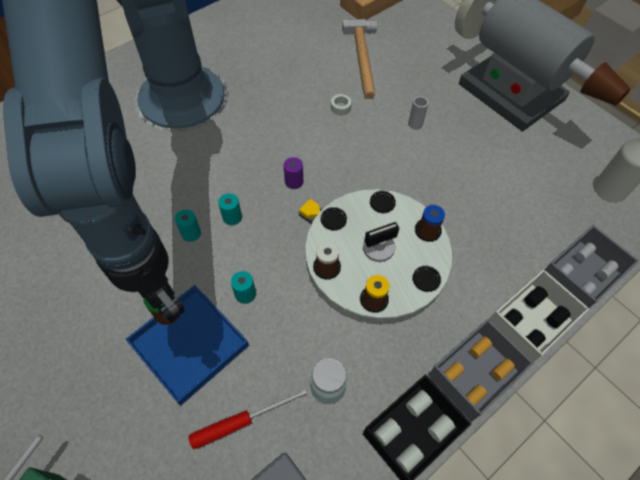

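Run:
```python
from rig import *
from h import *
cw=get_calibration("wrist")
X=[onz(cw,*p,.026) for p in((224,138),(403,135),(395,297),(240,299))]
for x in X:print(x.round(4))
print(np.mean(X,0))
```

```text
[ 0.4517 -0.2406  0.026 ]
[ 0.5992 -0.2287  0.026 ]
[ 0.6125 -0.3765  0.026 ]
[ 0.4639 -0.3884  0.026 ]
[ 0.53182769 -0.30854115  0.026     ]
```

Emit:
move_arm:
  rows:
    - [[0,0.001,0.02,0],[0,0,0.035,0],[0,0,0.035,0],[0,0,0.02,0],[0,0,0.01,0]]

```text
time_s: 10.7
position: [0.5323, -0.311, 0.0571]
eef_rot: [-0.002, 0.999, 0.032, -0.003]
ft_force: [-0.1, 0.4, -1.5]
gripper_width: 0.0388
```

Emit:
move_arm:
  rows:
    - [[0,0,0.01,0],[0,0,0.008,0],[0,0,0.004,0],[0,0,0,0],[0,0,0,0]]

```text
time_s: 11.12
position: [0.536, -0.3138, 0.0403]
eef_rot: [0.0, 1.0, 0.031, 0.001]
ft_force: [-0.2, -0.7, -0.8]
gripper_width: 0.0389
```

Emit:
move_arm:
  rows:
    - [[0,0,0.004,0],[0,0,0.003,0],[0,0,0,0],[0,0,0,0]]

```text
time_s: 11.45
position: [0.535, -0.3133, 0.0323]
eef_rot: [-0.0, 1.0, 0.031, -0.0]
ft_force: [-0.7, -0.3, 0.0]
gripper_width: 0.039
```

Emit:
move_arm:
  rows:
    - [[0,0,0.003,0],[0,0,0,0],[0,0,0,0]]

```text
time_s: 11.7
position: [0.5349, -0.3132, 0.029]
eef_rot: [-0.0, 1.0, 0.031, -0.0]
ft_force: [-0.4, -0.3, -1.5]
gripper_width: 0.0387
```

Emit:
move_arm:
  rows:
    - [[0,0,0.002,0],[0,0,0,0],[0,0,0,0]]

```text
time_s: 11.95
position: [0.5353, -0.3134, 0.0273]
eef_rot: [0.0, 1.0, 0.031, 0.0]
ft_force: [0.2, -0.5, -0.9]
gripper_width: 0.0392
```

Run:
```python
from rig import *
from h import *
rep(get_state())
W=grab_frame("side")[:,:,::-1];cv2.imwrite("pics/side8.png",np.ascontiguousarray(W))
cv2.imwrite("pics/s8z.png",cv2.resize(np.ascontiguousarray(W[280:480,240:500]),None,fx=3,fy=3))
```

```text
t 11.95 pos [ 0.5353 -0.3134  0.0273] xang 3.5 F [ 0.2 -0.5 -0.9] w 0.0392
```

View pics/s8z.png

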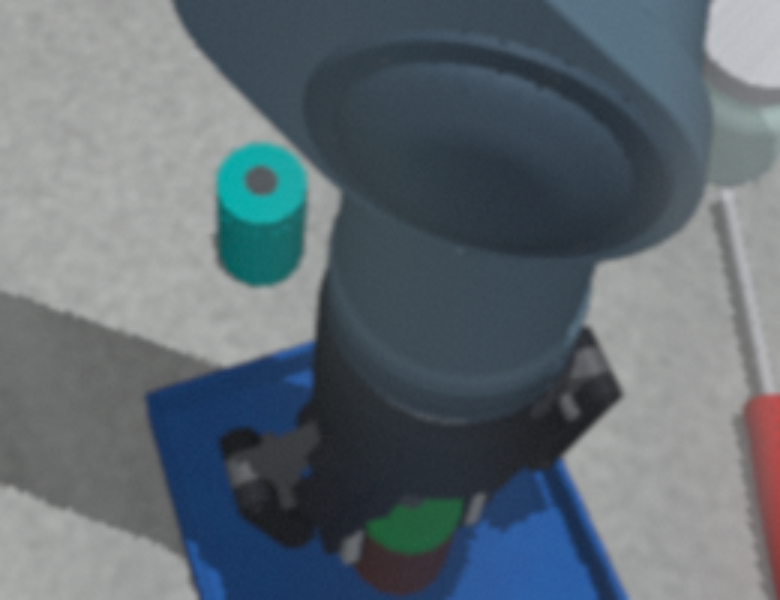

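Not yet in contact; go down in 1–2 mm steps until the force shows the floor.

Emit:
move_arm:
  rows:
    - [[0,0,0.001,0],[0,0,0,0],[0,0,0,0]]

```text
time_s: 12.25
position: [0.5352, -0.3135, 0.0272]
eef_rot: [-0.0, 1.0, 0.03, 0.0]
ft_force: [-2.6, 1.2, 5.7]
gripper_width: 0.0392
```

Emit:
move_arm:
  rows:
    - [[0,0,0.001,0],[0,0,0,0],[0,0,0,0]]

```text
time_s: 12.5
position: [0.5352, -0.3135, 0.0272]
eef_rot: [-0.0, 1.0, 0.03, -0.0]
ft_force: [-2.8, 3.0, 10.1]
gripper_width: 0.0392
```

Emit:
move_arm:
  rows:
    - [[0,0,-0.001,0],[0,0,0,0]]

```text
time_s: 12.67
position: [0.5352, -0.3134, 0.0272]
eef_rot: [-0.0, 1.0, 0.03, 0.0]
ft_force: [-2.5, 1.9, 6.3]
gripper_width: 0.0391
```

Emit:
move_arm:
  rows:
    - [[0,0,0,0],[0,0,0,0],[0,0,0,0],[0,0,0,0],[0,0,0,0]]
  hand: 0.2

```text
time_s: 13.08
position: [0.535, -0.3133, 0.0259]
eef_rot: [-0.0, 1.0, 0.031, -0.0]
ft_force: [0.4, 0.5, -0.8]
gripper_width: 0.0683
```

Emit:
move_arm:
  rows:
    - [[0,0,0,0],[0,0,-0.01,0],[0,0,-0.02,0],[0,0,-0.03,0],[0,0,-0.04,0]]

```text
time_s: 13.5
position: [0.5327, -0.312, 0.1249]
eef_rot: [-0.002, 1.0, 0.031, -0.003]
ft_force: [0.6, -0.1, -0.7]
gripper_width: 0.0684
```

Emit:
move_arm:
  rows:
    - [[0,0,-0.04,0],[0,0.035,-0.03,0],[0,0.03,0,0],[0,0,0,0],[0,0,0,0]]

```text
time_s: 13.92
position: [0.5378, -0.3783, 0.1951]
eef_rot: [0.001, 1.0, 0.028, 0.001]
ft_force: [-0.8, -0.2, -0.3]
gripper_width: 0.0686
```

Run:
```python
from rig import *
from h import *
rep(get_state())
cw=get_calibration("wrist")
for n in("wrist","scene","side"):cv2.imwrite(f"pics/{n}9.png",grab_frame(n)[:,:,::-1])
print(proj(cw,[.535,-.3135,.064]),proj(cw,[.535,-.3135,.004]))
```

```text
t 13.92 pos [ 0.5378 -0.3783  0.1951] xang 3.21 F [-0.8 -0.2 -0.3] w 0.0686
[319.06927958 153.18024504] [318.91318871 148.93518005]
```

View pics/wrist9.png

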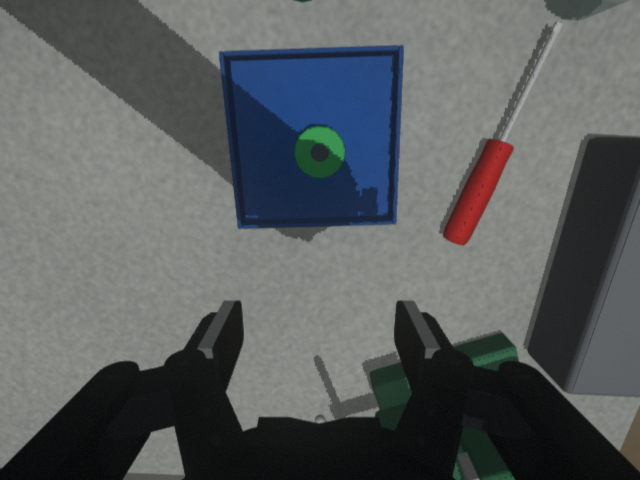

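View pics/side9.png

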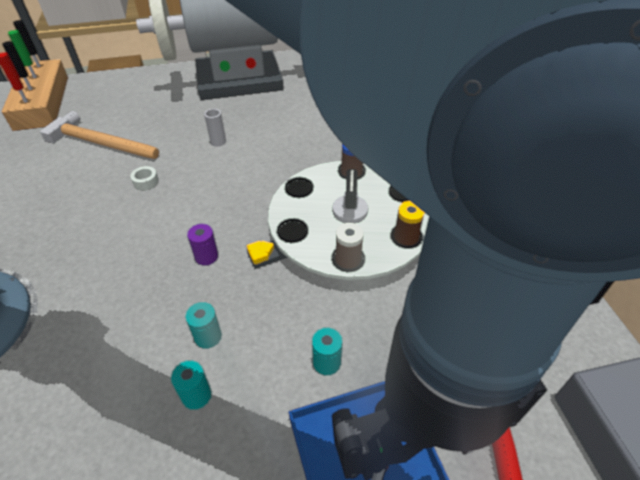

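The green drum stands upright and clear of the walls in the tray (wrist pixel (319,152), predicted (319,153)). The other three drums are in their bays, and the gripper touches nothing.

```bash
python3 -c "
from rig import *
print(job_done())"
```

```text
the job is handed in; nothing more can be done
None
```

I turned the carousel by its knob about +72°, which brought the green-capped drum to the yellow pointer, then let go. I lifted that drum out there, set it down upright in the blue tray, backed the gripper off and handed the job in at about 14 s of the 58 s allowed.

**Alignment:** with the carousel released, the drum measured at a bearing of −166.7°, against about −167.2 to −167.6° for the pointer. That is within 1°, or roughly 1.5 mm. My pointer estimates from different views differed by 1–3°, mostly because its height was uncertain.

**Placing:** the drum met the tray floor at about 10 N before I opened the fingers. The last wrist picture shows it upright and clear of the tray walls, within 1 pixel of where I expected it. The last side picture shows the yellow and white drums in their bays, with the blue drum's cap partly hidden by the arm. Its bay and the rest of the carousel were in plain view with the green drum already over the tray, and it stood there then.

No check failed, and the highest wrist force in the readings I took was about 11 N, against the 120 N limit.

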